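Roll the tube off its stop onto the marked line

ROBOT

A 7-joint arm with a two-finger parallel gripper is mounted at the origin on the work surface; the furniture and walls round the work are solid. World frame = base frame: x ahead of the robot, y to its left, z up, the work surface at z = 0. Lengths are in mm, angles in degrees, forces in N, time in s.
With the tool pointing down it reaches from about 400 to 850 mm from the base axis. Payload 10.4 kg.
Tool frame: the origin (TCP) lies midway between the tips of the shut fingers; the grasp point (between the pads) lies 19 mm behind it; z points along the fingers, y is the direction in which the jaws open and shut (so a half turn about z gives the same grasp; the last joint's range is limited). The gripper opens to 85 mm and grips with 20 to 120 N. Pads are 22 mm wide; open, the fingers measure 114 mm over their backs; the gripper's body (76 mm by 85 mm) begins 54 mm behind the grasp point. The pads swing forward as they close: fully open they stand 13 mm farther back than shut.
Start: joints at [-75.779, 19.034, -3.707, 83.658, 1.238, 77.344, -5.071], TCP at [167.175, 602.249, 231.338] pointing down, gripper open.
Joint ranges: [-148.97, 148.97], [-28.65, 121.19], [-84.17, 76.75], [9.2, 138.47], [-72.65, 252.65], [3.7, 117.97], [-149.18, 149.18]. Speed limits (degrees/s): [127.2, 127.2, 159.86, 159.86, 180, 180, 180].

INTERFACE

Orientations are given as [roll, pitch, yaw] about the fixed x, y, z axes, in that order (R = Rz(yaw) Ry(pitch) Rx(roll)).
In Python, from station import robot gives the robot as it stands.
- The arm moves only by the tool servo_tool, never from a script. Its argument "series" is a list of rows, each an object of numbers: "fingers": the opening in per cent of the stroke, from 0 (shut) to 100 (fully open); "tx", "ty", "tz": the shift along the tool's x, y, z in mm; "twist": the turn about the tool's z in degrees. In form: [{"fingers": .., "tx": .., "ty": .., "tz": .., "twist": ..}, ...]. A call has 1 to 8 rows; each row shifts and turns the commanded pose from where the row before left it, along the tool's axes as they then stand; what a row does not reach is not made up. A row lasts 1/10 s, in which the tool goes at most 50 mm and 8.59 degrees, less where a joint would pass 70% of its speed; a pose out of reach is approached as far as the arm can. A call with a gripper value outside its range is refused whole. The fingers move at their own pace and stop on an object; "newtons" is the grip in N (left out, the last holds). Time passes only in rows, so rows that do not move let the fingers close. It gives the time, the measured TCP pose, the force and the opening at its end, in the units of the state.
- robot.get_obs(): the state, without advancing time (a new reading comes with each control period).
- robot.get_image(name): name is "scene" or "top" or "wrist"; returns (picture, depth): 384x512x3 uint8, blue, green, red; 384x512 float32, mm along the optical axis (not along the pixel's ray), 0 where there is no reading.
- robot.camera_model(name): a dict with "fx", "fy", "cx", "cy" (pixels), "pose" (4x4, takes a point from camera to world coordinates). Camera axes: x right, y up, looking along -z (the intrinsics and any distortion apply to the point x, -y, -z); pixel columns grow to the right and rows downward; lengths in mm; the calibration is good to about 2 mm. The wrist camera is an equidistant fisheye: a pixel r from the principal point sees the ray r / f radians off the axis. A picture is of the moment at which its call begins: read the wrist's pose just before it. camera_model takes no time and is no camera call; for the wrist camera it gives the pose at the moment of the call.
- robot.finish_job(): hands the job in, once; it reports no verdict.
The state is a dict: "time_s": time; "joint_pos": joint angles; "qvel": joint speeds; "joint_efforts": joint torques, N m; "tool_pos": TCP position; "tcp_rot": TCP orientation; "force": force on the tool from outside, world axes, zero at the start; "wrist_torque": the same for the moment, N m; "grip_width": finger opening in mm.
Only numpy, scipy, OpenCV 4.12 (cv2) and the standard library are available. Lean on these libraries where they do the work, as an engineer would, in place of code of your own. Each camera call takes 0.05 s, during which the arm holds its last target.

TASK

The tube lies against the steel angle: with light fingertip strokes across its top, roll it away from the angle until it lies lengthwise over the white line, centred on it, parallel to it and with the line showing beyond both ends. Roll it rather than slide it, never reach down beside it to push or pinch it and never lift it; do not disturb the other things on the table, and leave the tube lying still.

Things in the scene. Friction and masses are not known exactly. Their poses are not given: they have to be found in the camera images.
- tube: Galvanised steel tube lying on the table, diameter 38 mm, length 180 mm, about 0.35 kg. Origin on its axis at mid-length, 19 mm above the table (its top is at 38 mm). y axis along the tube; x and z turn as it rolls. It starts against the angle, parallel to it. Under a fingertip that does not slip it rolls half as far as the fingertip moves; let go gently, it stops within a few mm.
- stop_angle: Dark steel angle fixed to the table, 220 mm long, upright leg 22 mm high and 4 mm thick, foot 24 mm wide on the side away from the tube. Origin on the table at mid-length, on the upright face that the tube leans on; y along the angle, x square away from it, over the tube, towards the white line; z up.
- line: Straight white line drawn flat on the table, 320 mm long, 3 mm wide, with a 30 mm cross tick near each end (310 mm apart), parallel to the angle, 58 to 115 mm from its upright face. Origin at the middle of the line, on the table; y along the line, x square to it, away from the angle.
- paste_tin: Blue and white paste tin, 70 mm diameter, 53 mm high, standing beyond the line; origin under its centre. Bystander.
- weld_magnet: Flat arrow-shaped welding magnet, 68 x 90 x 15 mm, lying beyond the line; origin under its centre. Bystander.
- tape_measure: Yellow tape measure, 36 x 81 x 70 mm, standing beyond the right end of the line; origin under its centre. Bystander.
- bolt: Hex bolt, 20 x 64 x 18 mm, lying on the robot's side of the angle; origin under its centre. Bystander.
- nut: Plain hex nut, 24 x 27 x 12 mm, lying on the robot's side of the angle; origin under its centre. Bystander.

How it is judged (in metres and radians):
On the way:
1. the tube has rolled through at least a quarter turn (angle between tube's own z axis and vertical above 1.57 rad).
At the end, for the whole second after the job is handed in: The tube lies still on the table, released, its middle within 5 mm of the line square to it and within 65 mm of the line's middle along it, its axis within 0.06 rad of the line (x of tube in the frame of line between -0.005 and 0.005 m and y of tube in the frame of line between -0.065 and 0.065 m and angle between the y axis of tube and the y axis of line, either way round below 0.06 rad and height (world z) of tube below 0.022 m and linear speed of tube below 0.005 m/s); the robot touches nothing.
It fails at once if the tube was lifted or tipped up (its middle more than 8 mm above its height when lying) (height (world z) of tube above 0.027 m).
It fails at once if the fingers reached down beside the tube to push or pinch it (touching it with the grasp point below the height of its top, so the fingertips more than half-way down) (contact force between the fingers and tube above 1 N and height (world z) of the grasp point below 0.036 m).
It fails at once if the tube was pressed with more than 40 N (contact force between the fingers and tube above 40 N).
It fails at once if a bystander was moved more than 10 mm (distance of any of paste_tin, weld_magnet, tape_measure, bolt, nut from where it was at the start of the episode above 0.01 m).
It also fails if it takes over 72 s, if anything falls off the work surface, if the arm or the gripper's body presses on something with over 40 N, if the wrist force passes 120 N, or if a joint passes its speed limit or range.

## Working session

There is one attempt and no reset: what is moved stays moved. The work goes in short steps, Python scripts to look and compute and a tool call to move; the robot and the scene stay as the last step left them, time stands still between calls to the robot, and variables do not carry over. Pictures are saved under pics/ and viewed, and the job is handed in when it is done.

Besides the shell and the picture viewer there is one more tool, called after ">>>" by a JSON object that holds its "name" and its "arguments". servo_tool: Moves the arm, as the interface text tells. Its arguments: {"type":"object","properties":{"series":{"type":"array","items":{"type":"object","properties":{"fingers":{"type":"number"},"tx":{"type":"number"},"ty":{"type":"number"},"tz":{"type":"number"},"twist":{"type":"number"}}}},"newtons":{"type":"number"}},"required":["series"]}

```bash
mkdir -p pics; ls
python3 - <<'E'
from station import robot
import cv2
o=robot.get_obs(); print(o)
for n in ("top","scene"):
    im,d=robot.get_image(n); cv2.imwrite(f"pics/{n}0.png",im)
    m=robot.camera_model(n); print(n,m)
E
```

```text
pics
{'time_s': 0.0, 'joint_pos': array([-75.77984081,  19.0706425 ,  -3.70824323,  83.70468393,
         1.23760647,  77.34508057,  -5.06942117]), 'qvel': array([-0.05337386,  0.07208218, -0.02002488, -0.04108754,  0.02507103,
       -0.02126713,  0.04213799]), 'joint_efforts': array([-4.37143699e-04, -6.25436139e+01,  4.88545094e-02, -3.91608024e+01,
        1.62189861e-02,  9.83559410e-03, -6.10736890e-06]), 'tool_pos': array([167.0749901 , 601.86454275, 230.5415278 ]), 'tcp_rot': array([-1.79919525e+02,  3.42700917e-03,  1.64488538e+02]), 'force': array([0.5235933, 0.3865691, 0.178819 ]), 'wrist_torque': array([ 0.02099165, -0.02984473, -0.03222832]), 'grip_width': 85.55541875884452}
top {'fx': 473.3192434025938, 'fy': 473.3192434025938, 'cx': 250.6712336221672, 'cy': 187.00038958619143, 'pose': array([[ 2.88801155e-02,  9.79975089e-01, -1.97014627e-01,
         3.82509509e+02],
       [-9.99573282e-01,  2.74495086e-02, -9.98888864e-03,
        -2.25740284e+02],
       [-4.38090733e-03,  1.97219038e-01,  9.80349661e-01,
         8.92923677e+02],
       [ 0.00000000e+00,  0.00000000e+00,  0.00000000e+00,
         1.00000000e+00]])}
scene {'fx': 389.1329397533979, 'fy': 389.1329397533979, 'cx': 252.13213483369947, 'cy': 191.3658617513781, 'pose': array([[-7.29104950e-01,  3.10891184e-01, -6.09715215e-01,
         2.71190125e+01],
       [-6.84400448e-01, -3.33036978e-01,  6.48600337e-01,
         3.33882464e+02],
       [-1.41358602e-03,  8.90187083e-01,  4.55592975e-01,
         4.34126637e+02],
       [ 0.00000000e+00,  0.00000000e+00,  0.00000000e+00,
         1.00000000e+00]])}
```

View pics/top0.png

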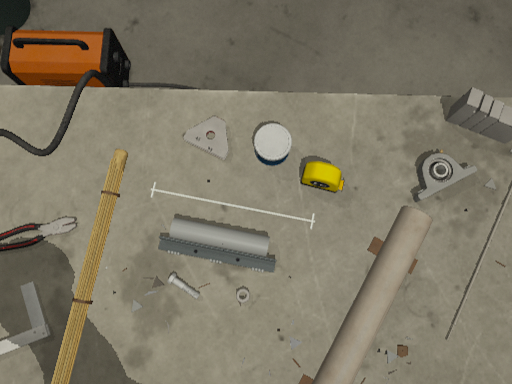

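View pics/scene0.png

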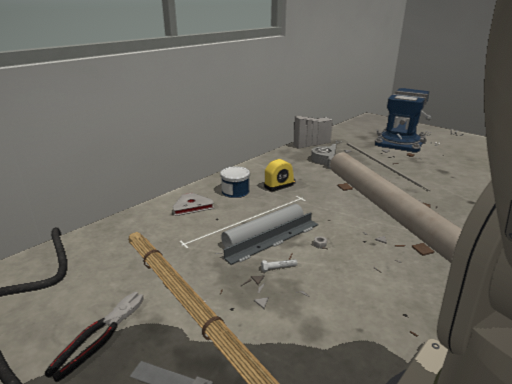

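The top view shows the tube (172,225)–(269,242) against the angle. The white line runs from (153,190) to (313,221), the tin is at (272,143) and the tape at (322,176).

```bash
cat > h.py <<'E'
import numpy as np, cv2
from station import robot
def ray(m,u,v,z):
    u=np.asarray(u,float);v=np.asarray(v,float)
    P=m['pose'];d=np.stack([(u-m['cx'])/m['fx'],-(v-m['cy'])/m['fy'],-np.ones_like(u)],-1)@P[:3,:3].T
    t=(z-P[2,3])/d[...,2]
    return P[:3,3]+d*t[...,None]
def cloud(m,d):
    v,u=np.mgrid[:d.shape[0],:d.shape[1]]
    P=m['pose'];c=np.stack([(u-m['cx'])/m['fx']*d,-(v-m['cy'])/m['fy']*d,-d],-1)
    return c@P[:3,:3].T+P[:3,3]
def fit(p):
    p=np.asarray(p,np.float32)
    vx,vy,x,y=cv2.fitLine(p,cv2.DIST_HUBER,0,.01,.01).ravel()
    if vy<0: vx,vy=-vx,-vy
    return np.array([vx,vy]),np.array([x,y])
def measure(im,d,m,save=None):
    C=cloud(m,d)
    W=((im.min(2)>190)).astype(np.uint8)
    n,l,s,_=cv2.connectedComponentsWithStats(W,connectivity=8)
    i=max(range(1,n),key=lambda i:s[i,2]); 
    v,u=np.nonzero(l==i); L=ray(m,u,v,0)[:,:2]
    a,c=fit(L); q=(L-c)@a; keep=abs((L-c)@[a[1],-a[0]])<4
    a,c=fit(L[keep]); q=(L-c)@a; mid=c+a*(q.max()+q.min())/2
    nx=np.array([a[1],-a[0]])   # away from angle (+x)
    print("line comp",s[i],"axis",a,"mid",mid,"len",np.ptp(q),"yaw",np.degrees(np.arctan2(a[1],a[0])))
    return C,a,nx,mid
E
python3 - <<'E'
from h import *
im,d=robot.get_image("top");m=robot.camera_model("top")
C,a,nx,mid=measure(im,d,m)
rel=C[...,:2]-mid; X=rel@nx; Y=rel@a; Z=C[...,2]
tb=(abs(X)<140)&(abs(Y)<170)
print("floor",np.median(Z[tb&(X>10)&(X<25)]))
s=tb&(X<-10)&(X>-140)
for x in range(-130,60,4):
    k=tb&(abs(X-x)<2)&(abs(Y-20)<50); print(x,np.round(np.percentile(Z[k],[50,95]),1) if k.any() else None, end=' | ')
k=tb&(Z>25)&(X<60)
print("\nhigh",np.percentile(X[k],[1,50,99]),np.percentile(Y[k],[1,50,99]),Z[k].max())
E
```

```text
line comp [151 187   3  10  13] axis [-0.987595    0.15702257] mid [547.82553309 -27.37563141] len 17.886136121452353 yaw 170.96588
floor 0.4963565089439044
-130 [ 1.1 39.1] | -126 [ 1.  38.3] | -122 [ 1.  38.6] | -118 [ 1.3 38.8] | -114 [ 1.4 38.9] | -110 [ 1.1 39. ] | -106 [ 1.4 39. ] | -102 [ 1.8 38.3] | -98 [ 1.  38.7] | -94 [ 1.1 38.5] | -90 [ 1.2 39.2] | -86 [ 1.5 39.5] | -82 [ 0.8 39.7] | -78 [ 1.3 38.4] | -74 [ 1.5 38.7] | -70 [ 1.1 38.4] | -66 [ 0.8 38.7] | -62 [ 1.5 38.9] | -58 [ 1.2 38.9] | -54 [0.7 3.1] | -50 [0.5 2.7] | -46 [0.3 3.6] | -42 [0.4 3.3] | -38 [0.7 3.6] | -34 [0.3 2.6] | -30 [0.7 2.9] | -26 [0.8 3.2] | -22 [0.6 3.1] | -18 [0.9 3. ] | -14 [0.6 2.9] | -10 [0.6 2.9] | -6 [0.7 3.5] | -2 [0.4 2.9] | 2 [0.4 3.1] | 6 [0.3 2.6] | 10 [0.2 2.2] | 14 [0.5 3. ] | 18 [0.4 2.7] | 22 [0.8 2.9] | 26 [0.8 2.7] | 30 [0.4 3. ] | 34 [0.2 2.7] | 38 [0.7 2.9] | 42 [0.7 3.2] | 46 [0.5 3.1] | 50 [0.7 3. ] | 54 [0.4 4.9] | 58 [ 1.9 24.1] | 
high [-139.23029686  -97.60580167  -56.66614753] [45.00625573 64.27241447 81.43642202] 42.55170191578554
```

```bash
cat > m.py <<'E'
from h import *
import json
def line0(im,m):
    g=im.min(2).astype(np.float32)
    pts=[]
    for u in range(160,308):
        v0=191+(u-153)*(221-190)/160.
        r=np.arange(int(v0)-7,int(v0)+8); p=g[r,u]; w=np.clip(p-np.median(p)-25,0,None)
        if w.sum()>40 : pts.append((u,(w*r).sum()/w.sum()))
    pts=np.array(pts); P=ray(m,pts[:,0],pts[:,1],0)[:,:2]
    a,c=fit(P); 
    r=(P-c)@[a[1],-a[0]]; k=abs(r)<1.5; a,c=fit(P[k]); print("line n",k.sum(),"of",len(k),"res",r[k].std())
    e=ray(m,np.array([153.,313]),np.array([190.,221]),0)[:,:2]
    mid=c+a*((e-c)@a).mean(); print("len",np.ptp((e-c)@a))
    return a,np.array([a[1],-a[0]]),mid
def getline():
    j=json.load(open('line.json')); return [np.array(x) for x in j]
def tube(C,a,nx,mid):
    rel=C[...,:2]-mid; X=rel@nx; Y=rel@a; Z=C[...,2]
    k=((abs(Y)<150)&(X>-110)&(X<50)&(Z>28)&(Z<45)).astype(np.uint8)
    n,l,s,_=cv2.connectedComponentsWithStats(k); i=1+np.argmax(s[1:,4]); k=l==i
    x,y,z=X[k],Y[k],Z[k]
    print("tube px",k.sum(),"Y",np.percentile(y,[.5,99.5]),"topZ",np.percentile(z,[50,90]))
    c=[]
    for y0 in np.arange(y.min()+5,y.max()-5,8):
        q=abs(y-y0)<4
        if q.sum()>10:
            # circle fit r=19 by linear LS: x^2+(z-z0)^2... 
            from scipy.optimize import least_squares
            f=least_squares(lambda p:np.hypot(x[q]-p[0],z[q]-p[1])-19,[x[q].mean(),19],loss='soft_l1').x
            c.append((y0,f[0],f[1]))
    c=np.array(c); p=np.polyfit(c[:,0],c[:,1],1)
    ym=(np.percentile(y,.5)+np.percentile(y,99.5))/2
    print("tube x@mid",np.polyval(p,ym),"y mid",ym,"tilt rad",p[0],"zc",c[:,2].mean(),"scatter",(c[:,1]-np.polyval(p,c[:,0])).std())
    return np.polyval(p,ym),ym,p[0]
E
python3 - <<'E'
from m import *
im,d=robot.get_image("top");m=robot.camera_model("top")
a,nx,mid=line0(im,m); json.dump([list(map(float,q)) for q in (a,nx,mid)],open('line.json','w'))
print(a,nx,mid,"line yaw",np.degrees(np.arctan2(a[1],a[0])))
C=cloud(m,d); x,y,t=tube(C,a,nx,mid); print("tube world",mid+nx*x+a*y)
rel=C[...,:2]-mid; X=rel@nx; Y=rel@a; Z=C[...,2]
for xx in range(-120,50,4):
    k=(abs(X-xx)<2)&(abs(Y)<60); print(xx,np.round(np.median(Z[k]),1), end=' | ')
hb=(X>50)&(X<200)&(abs(Y)<200)&(Z>10); print("beyond min X",np.percentile(X[hb],1))
cv2.imwrite("pics/crop.png",cv2.resize(im[120:320,120:380],None,fx=3,fy=3,interpolation=cv2.INTER_CUBIC))
E
```

```text
line n 148 of 148 res 0.14216853459025802
len 311.90079055237413
[0.1684768 0.9857056] [ 0.9857056 -0.1684768] [ 526.01684227 -182.9729043 ] line yaw 80.30073
tube px 1835 Y [-79.16264577  98.71058662] topZ [36.37371467 39.29276025]
tube x@mid -66.58479763355021 y mid 9.773970425182277 tilt rad -0.0005526826602069401 zc 19.687673753849168 scatter 0.21157028564738822
tube world [ 462.03052074 -162.12065281]
-120 0.4 | -116 0.3 | -112 1.1 | -108 4.5 | -104 4.7 | -100 4.8 | -96 4.6 | -92 4.8 | -88 22.3 | -84 26.9 | -80 32.8 | -76 36.1 | -72 37.8 | -68 38.5 | -64 38.2 | -60 37.6 | -56 35.4 | -52 31.9 | -48 26.6 | -44 0.6 | -40 0.5 | -36 0.6 | -32 0.3 | -28 0.3 | -24 0.2 | -20 0.5 | -16 0.2 | -12 0.6 | -8 0.5 | -4 0.3 | 0 1.0 | 4 0.4 | 8 0.6 | 12 0.5 | 16 0.3 | 20 0.4 | 24 0.7 | 28 0.4 | 32 0.5 | 36 0.5 | 40 0.5 | 44 0.1 | 48 0.5 | beyond min X 61.64361937550132
```

View pics/crop.png

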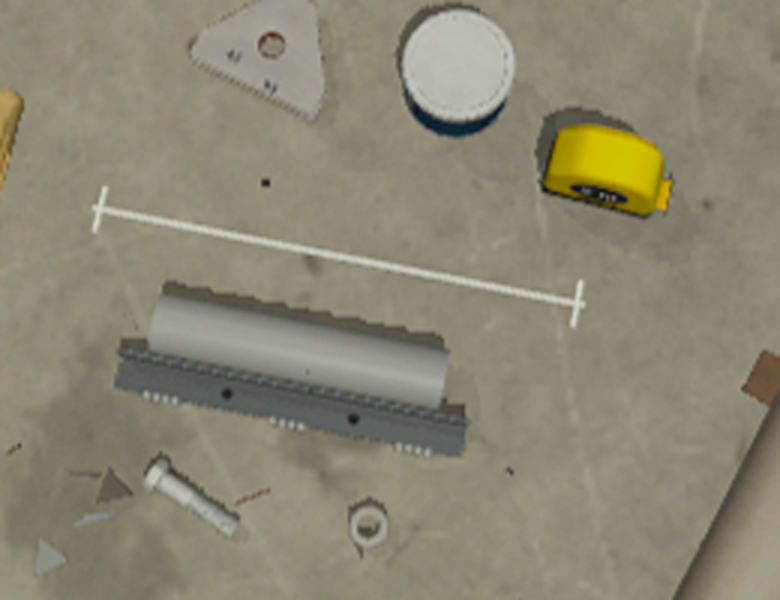

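>>> {"name": "servo_tool", "arguments": {"series": [{"twist": -5.8,"fingers": 100},{"tx": -36,"ty": -33},{"tx": -36,"ty": -33},{"tx": -36,"ty": -33},{"tx": -36,"ty": -33},{"tx": -36,"ty": -33},{"tx": -36,"ty": -33},{"tx": -36,"ty": -33}]}}

```text
invalid input at $.series[0]: expected keys fingers, tx, ty, tz, twist
```

>>> {"name": "servo_tool", "arguments": {"series": [{"tx": -16,"ty": -46,"tz": 5},{"tx": -16,"ty": -46,"tz": 10},{"tx": -16,"ty": -46,"tz": 10},{"tx": -16,"ty": -46,"tz": 10},{"tx": -16,"ty": -46,"tz": 10},{"tx": -16,"ty": -46,"tz": 10},{"tx": -16,"ty": -46,"tz": 10},{"tx": -16,"ty": -46,"tz": 10}]}}

```text
invalid input at $.series[0]: expected keys fingers, tx, ty, tz, twist
```

```bash
cat > st.py <<'E'
from m import *
def st():
    o=robot.get_obs(); a,nx,mid=getline(); p=o['tool_pos']; r=p[:2]-mid
    print("t",round(o['time_s'],2),"X",round(r@nx,2),"Y",round(r@a,2),"z",round(p[2],2),"rot",np.round(o['tcp_rot'],2),"F",np.round(o['force'],2),"w",round(o['grip_width'],1))
E
python3 -c "
from st import *; st()"
```

```text
t 0.2 X -486.04 Y 713.31 z 230.84 rot [-179.95    0.    164.49] F [ 0.5  -0.19  0.57] w 85.5
```

>>> {"name": "servo_tool", "arguments": {"series": [{"fingers": 100,"tx": 0,"ty": 0,"tz": 0,"twist": -5.8},{"fingers": 100,"tx": -36,"ty": -33,"tz": 0,"twist": 0},{"fingers": 100,"tx": -36,"ty": -33,"tz": 0,"twist": 0},{"fingers": 100,"tx": -36,"ty": -33,"tz": 0,"twist": 0},{"fingers": 100,"tx": -36,"ty": -33,"tz": 0,"twist": 0},{"fingers": 100,"tx": -36,"ty": -33,"tz": 0,"twist": 0},{"fingers": 100,"tx": -36,"ty": -33,"tz": 0,"twist": 0},{"fingers": 100,"tx": -36,"ty": -33,"tz": 0,"twist": 0}]}}

```text
time_s: 1.0
tool_pos: [377.5, 330.2, 231.4]
tcp_rot: [180.0, 0.0, 170.3]
force: [0.8, 0.6, 0.2]
grip_width: 85.4
```

```bash
python3 -c "
from st import *; st()"
```

```text
t 1.0 X -232.88 Y 480.82 z 231.44 rot [179.97   0.   170.29] F [0.83 0.64 0.15] w 85.4
```

>>> {"name": "servo_tool", "arguments": {"series": [{"fingers": 100,"tx": -15,"ty": -46,"tz": 0,"twist": 0},{"fingers": 100,"tx": -15,"ty": -46,"tz": 5,"twist": 0},{"fingers": 100,"tx": -15,"ty": -46,"tz": 5,"twist": 0},{"fingers": 100,"tx": -15,"ty": -46,"tz": 10,"twist": 0},{"fingers": 100,"tx": -15,"ty": -46,"tz": 10,"twist": 0},{"fingers": 100,"tx": -15,"ty": -46,"tz": 10,"twist": 0},{"fingers": 100,"tx": -15,"ty": -46,"tz": 10,"twist": 0},{"fingers": 100,"tx": -15,"ty": -46,"tz": 10,"twist": 0}]}}

```text
time_s: 1.8
tool_pos: [432.6, -52.9, 171.1]
tcp_rot: [180.0, 0.0, 170.3]
force: [1.2, 1.4, 1.3]
grip_width: 85.3
```

>>> {"name": "servo_tool", "arguments": {"series": [{"fingers": 100,"tx": -14,"ty": -40,"tz": 20,"twist": 0},{"fingers": 100,"tx": -14,"ty": -40,"tz": 20,"twist": 0},{"fingers": 100,"tx": 0,"ty": 0,"tz": 10,"twist": 0},{"fingers": 100,"tx": 0,"ty": 0,"tz": 0,"twist": 0},{"fingers": 100,"tx": 0,"ty": 0,"tz": 0,"twist": 0}]}}

```text
time_s: 2.3
tool_pos: [446.9, -133.6, 121.5]
tcp_rot: [180.0, -0.0, 170.4]
force: [-0.7, 1.0, 1.0]
grip_width: 85.6
```

```bash
python3 -c "
from st import *; st()
im,d=robot.get_image('scene');cv2.imwrite('pics/s1.png',im)"
```

```text
t 2.3 X -86.31 Y 35.37 z 121.46 rot [ 1.7999e+02 -2.0000e-02  1.7035e+02] F [-0.73  1.02  1.01] w 85.6
```

View pics/s1.png

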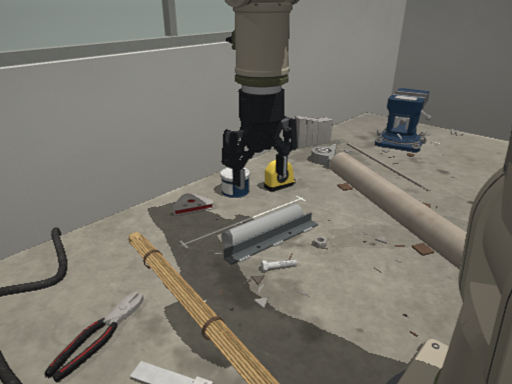

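The gripper is open, with its jaws lined up along the tube. Next I centre it over the tube and come down.

>>> {"name": "servo_tool", "arguments": {"series": [{"fingers": 100,"tx": -12,"ty": -25,"tz": 20,"twist": 0},{"fingers": 100,"tx": 0,"ty": 0,"tz": 30,"twist": 0},{"fingers": 100,"tx": 0,"ty": 0,"tz": 25,"twist": 0},{"fingers": 100,"tx": 0,"ty": 0,"tz": 5,"twist": 0},{"fingers": 100,"tx": 0,"ty": 0,"tz": 0,"twist": 0},{"fingers": 100,"tx": 0,"ty": 0,"tz": 0,"twist": 0}]}}

```text
time_s: 2.95
tool_pos: [455.5, -160.8, 42.6]
tcp_rot: [180.0, 0.1, 170.3]
force: [0.8, -0.4, -0.2]
grip_width: 85.1
```

```bash
python3 -c "
from st import *; st()
im,d=robot.get_image('scene');cv2.imwrite('pics/s2.png',cv2.resize(im[100:270,160:360],None,fx=4,fy=3.5))"
```

```text
t 2.95 X -73.27 Y 9.95 z 42.64 rot [1.7996e+02 1.0000e-01 1.7034e+02] F [ 0.85 -0.37 -0.21] w 85.1
```

View pics/s2.png

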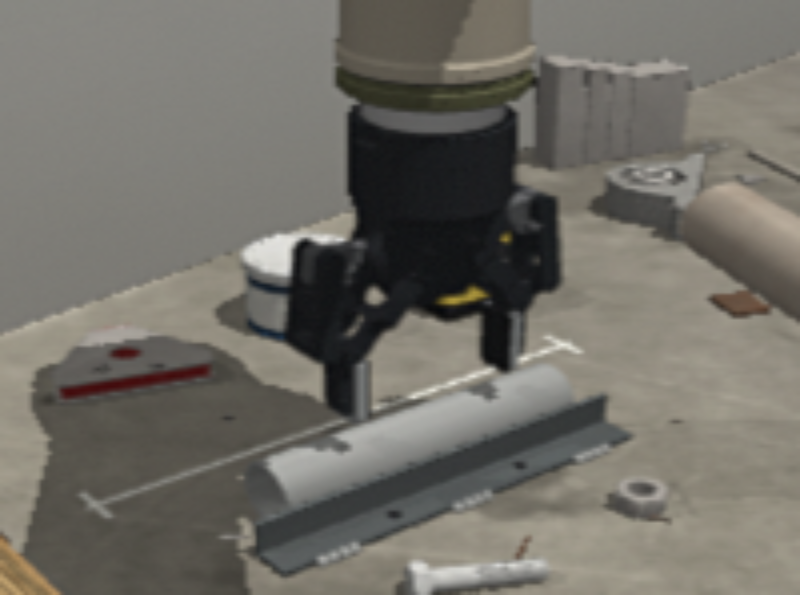

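Both fingertips hang just above the tube. I descend in small steps and watch the force.

>>> {"name": "servo_tool", "arguments": {"series": [{"fingers": 100,"tx": 0,"ty": 0,"tz": 8,"twist": 0},{"fingers": 100,"tx": 0,"ty": 0,"tz": 3,"twist": 0},{"fingers": 100,"tx": 0,"ty": 0,"tz": 1,"twist": 0},{"fingers": 100,"tx": 0,"ty": 0,"tz": 0,"twist": 0}]}}

```text
time_s: 3.4
tool_pos: [454.3, -161.2, 29.1]
tcp_rot: [-180.0, -0.0, 170.3]
force: [0.7, -0.1, -0.4]
grip_width: 85.2
```

>>> {"name": "servo_tool", "arguments": {"series": [{"fingers": 100,"tx": 0,"ty": 0,"tz": 1.5,"twist": 0},{"fingers": 100,"tx": 0,"ty": 0,"tz": 0,"twist": 0}]}}

```text
time_s: 3.6
tool_pos: [454.4, -161.2, 27.7]
tcp_rot: [180.0, -0.0, 170.3]
force: [-0.4, 0.1, 0.1]
grip_width: 84.9
```

>>> {"name": "servo_tool", "arguments": {"series": [{"fingers": 100,"tx": 0,"ty": 0,"tz": 1,"twist": 0},{"fingers": 100,"tx": 0,"ty": 0,"tz": 0,"twist": 0}]}}

```text
time_s: 3.8
tool_pos: [454.4, -161.1, 26.7]
tcp_rot: [180.0, -0.0, 170.3]
force: [1.2, 0.7, 0.4]
grip_width: 85.3
```

>>> {"name": "servo_tool", "arguments": {"series": [{"fingers": 100,"tx": 0,"ty": 0,"tz": 1,"twist": 0},{"fingers": 100,"tx": 0,"ty": 0,"tz": 0,"twist": 0}]}}

```text
time_s: 4.0
tool_pos: [454.4, -161.1, 25.7]
tcp_rot: [180.0, -0.0, 170.3]
force: [-0.1, 0.4, -0.7]
grip_width: 85.3
```

>>> {"name": "servo_tool", "arguments": {"series": [{"fingers": 100,"tx": 0,"ty": 0,"tz": 0.5,"twist": 0},{"fingers": 100,"tx": 0,"ty": 0,"tz": 0,"twist": 0}]}}

```text
time_s: 4.2
tool_pos: [454.4, -161.2, 25.2]
tcp_rot: [180.0, -0.0, 170.3]
force: [-0.3, 0.0, -0.3]
grip_width: 85.4
```

>>> {"name": "servo_tool", "arguments": {"series": [{"fingers": 100,"tx": 0,"ty": 0,"tz": 0.5,"twist": 0},{"fingers": 100,"tx": 0,"ty": 0,"tz": 0,"twist": 0}]}}

```text
time_s: 4.4
tool_pos: [454.6, -161.2, 24.8]
tcp_rot: [180.0, 0.0, 170.3]
force: [0.2, -0.4, 1.4]
grip_width: 85.5
```

>>> {"name": "servo_tool", "arguments": {"series": [{"fingers": 100,"tx": 0,"ty": 0,"tz": 0.5,"twist": 0},{"fingers": 100,"tx": 0,"ty": 0,"tz": 0,"twist": 0}]}}

```text
time_s: 4.6
tool_pos: [455.1, -161.3, 24.7]
tcp_rot: [180.0, 0.1, 170.3]
force: [0.3, -0.2, 4.5]
grip_width: 85.9
```

>>> {"name": "servo_tool", "arguments": {"series": [{"fingers": 100,"tx": 0,"ty": 0,"tz": 0.5,"twist": 0},{"fingers": 100,"tx": -2,"ty": 0,"tz": 0,"twist": 0},{"fingers": 100,"tx": -4,"ty": 0,"tz": 0,"twist": 0},{"fingers": 100,"tx": -4,"ty": 0,"tz": 0,"twist": 0},{"fingers": 100,"tx": -4,"ty": 0,"tz": 0,"twist": 0},{"fingers": 100,"tx": -3,"ty": 0,"tz": 0,"twist": 0},{"fingers": 100,"tx": -1,"ty": 0,"tz": 0,"twist": 0},{"fingers": 100,"tx": 0,"ty": 0,"tz": 0,"twist": 0}]}}

```text
time_s: 5.4
tool_pos: [473.7, -164.5, 24.7]
tcp_rot: [180.0, 0.1, 170.3]
force: [0.3, 0.8, 10.0]
grip_width: 85.5
```

```bash
python3 -c "
from st import *; st()
im,d=robot.get_image('scene');cv2.imwrite('pics/s3.png',cv2.resize(im[100:270,160:360],None,fx=4,fy=3.5))"
```

```text
t 5.4 X -54.73 Y 9.43 z 24.73 rot [1.7999e+02 1.5000e-01 1.7029e+02] F [ 0.26  0.81 10.02] w 85.5
```

View pics/s3.png

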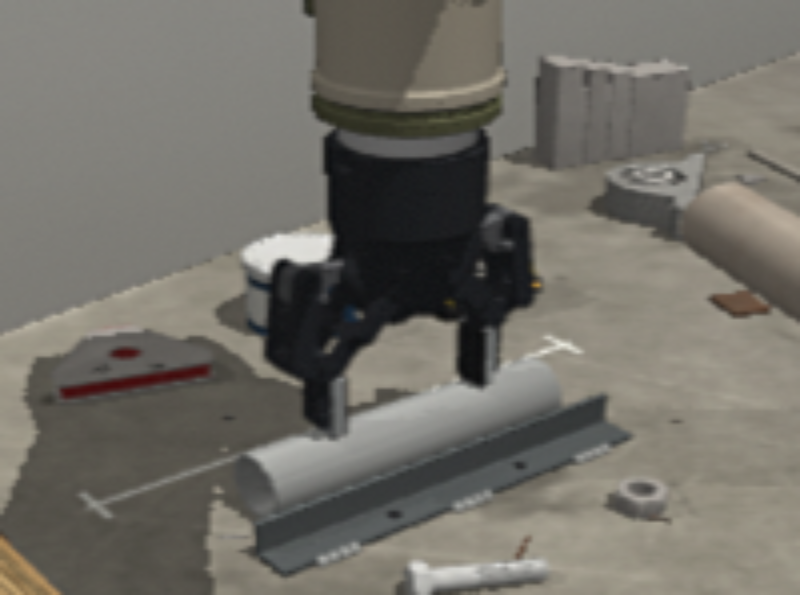

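The tube is rolling and has come away from the angle. I'll continue a little, then lift and step back.

>>> {"name": "servo_tool", "arguments": {"series": [{"fingers": 100,"tx": -2,"ty": 0,"tz": 0,"twist": 0},{"fingers": 100,"tx": -3,"ty": 0,"tz": 0,"twist": 0},{"fingers": 100,"tx": -3,"ty": 0,"tz": 0,"twist": 0},{"fingers": 100,"tx": -2,"ty": 0,"tz": 0,"twist": 0},{"fingers": 100,"tx": 0,"ty": 0,"tz": 0,"twist": 0},{"fingers": 100,"tx": 0,"ty": 0,"tz": 0,"twist": 0}]}}

```text
time_s: 6.05
tool_pos: [483.4, -166.1, 24.8]
tcp_rot: [180.0, 0.1, 170.3]
force: [0.1, 0.5, 9.5]
grip_width: 85.5
```

>>> {"name": "servo_tool", "arguments": {"series": [{"fingers": 100,"tx": 0,"ty": 0,"tz": -1,"twist": 0},{"fingers": 100,"tx": 0,"ty": 0,"tz": -3,"twist": 0},{"fingers": 100,"tx": 0,"ty": 0,"tz": -6,"twist": 0},{"fingers": 100,"tx": 5,"ty": 0,"tz": 0,"twist": 0},{"fingers": 100,"tx": 10,"ty": 0,"tz": 0,"twist": 0},{"fingers": 100,"tx": 0,"ty": 0,"tz": 0,"twist": 0},{"fingers": 100,"tx": 0,"ty": 0,"tz": 0,"twist": 0}]}}

```text
time_s: 6.75
tool_pos: [466.9, -163.1, 33.7]
tcp_rot: [180.0, -0.0, 170.3]
force: [0.2, -0.4, 0.3]
grip_width: 85.9
```

```bash
python3 -c "
from st import *; st()
im,d=robot.get_image('scene');cv2.imwrite('pics/s4.png',cv2.resize(im[100:270,160:360],None,fx=4,fy=3.5))
m=robot.camera_model('scene'); a,nx,mid=getline(); tube(cloud(m,d),a,nx,mid)
im,d=robot.get_image('top');cv2.imwrite('pics/t4.png',cv2.resize(im[120:320,120:380],None,fx=3,fy=3))"
```

```text
t 6.75 X -61.61 Y 9.65 z 33.72 rot [ 1.7997e+02 -1.0000e-02  1.7029e+02] F [ 0.18 -0.44  0.27] w 85.9
tube px 821 Y [-80.15965242  98.50322381] topZ [35.55917832 38.40020264]
tube x@mid -52.17743766644997 y mid 9.171785698292375 tilt rad 0.0010899678316809536 zc 19.36196785552989 scatter 0.391170459345417
```

View pics/s4.png

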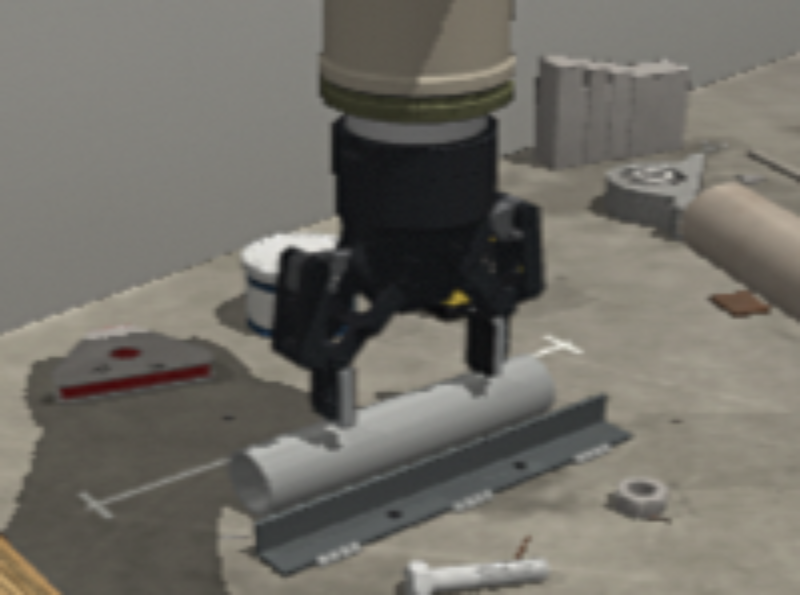

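View pics/t4.png

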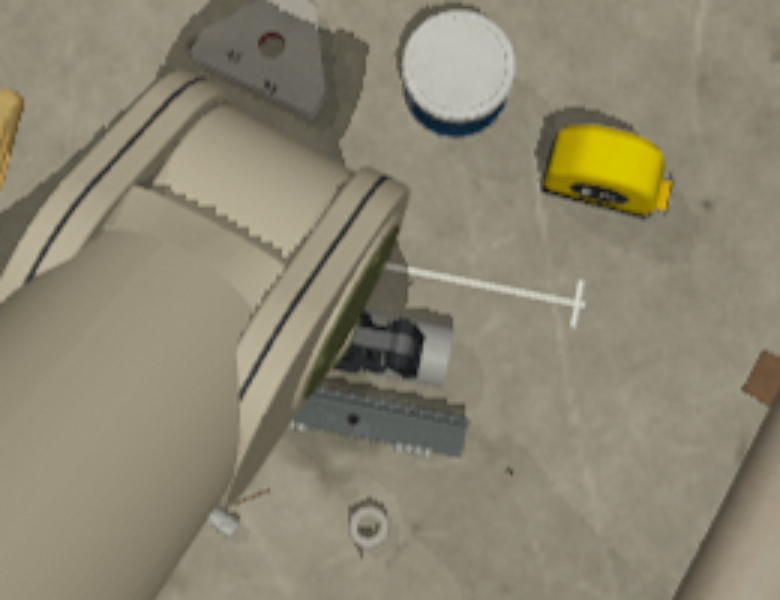

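Scene-depth measurement puts the tube at x = −52.2 mm, as predicted for pure rolling, and parallel. Second stroke next.

>>> {"name": "servo_tool", "arguments": {"series": [{"fingers": 100,"tx": 0,"ty": 0,"tz": 6,"twist": 0},{"fingers": 100,"tx": 0,"ty": 0,"tz": 2.5,"twist": 0},{"fingers": 100,"tx": 0,"ty": 0,"tz": 1,"twist": 0},{"fingers": 100,"tx": 0,"ty": 0,"tz": 0.5,"twist": 0},{"fingers": 100,"tx": -2,"ty": 0,"tz": 0,"twist": 0},{"fingers": 100,"tx": -4,"ty": 0,"tz": 0,"twist": 0},{"fingers": 100,"tx": -5,"ty": 0,"tz": 0,"twist": 0},{"fingers": 100,"tx": -5,"ty": 0,"tz": 0,"twist": 0}]}}

```text
time_s: 7.65
tool_pos: [484.7, -166.3, 24.7]
tcp_rot: [180.0, 0.1, 170.3]
force: [0.2, 0.5, 11.9]
grip_width: 85.3
```

>>> {"name": "servo_tool", "arguments": {"series": [{"fingers": 100,"tx": -5,"ty": 0,"tz": 0,"twist": 0},{"fingers": 100,"tx": -5,"ty": 0,"tz": 0,"twist": 0},{"fingers": 100,"tx": -5,"ty": 0,"tz": 0,"twist": 0},{"fingers": 100,"tx": -3,"ty": 0,"tz": 0,"twist": 0},{"fingers": 100,"tx": -1,"ty": 0,"tz": 0,"twist": 0},{"fingers": 100,"tx": 0,"ty": 0,"tz": 0,"twist": 0},{"fingers": 100,"tx": 0,"ty": 0,"tz": 0,"twist": 0}]}}

```text
time_s: 8.35
tool_pos: [503.4, -169.5, 24.7]
tcp_rot: [180.0, 0.2, 170.3]
force: [0.5, 1.1, 10.0]
grip_width: 85.6
```

>>> {"name": "servo_tool", "arguments": {"series": [{"fingers": 100,"tx": 0,"ty": 0,"tz": -1,"twist": 0},{"fingers": 100,"tx": 0,"ty": 0,"tz": -3,"twist": 0},{"fingers": 100,"tx": 0,"ty": 0,"tz": -6,"twist": 0},{"fingers": 100,"tx": 5,"ty": 0,"tz": 0,"twist": 0},{"fingers": 100,"tx": 12,"ty": 0,"tz": 0,"twist": 0},{"fingers": 100,"tx": 0,"ty": 0,"tz": 0,"twist": 0},{"fingers": 100,"tx": 0,"ty": 0,"tz": 0,"twist": 0}]}}

```text
time_s: 9.05
tool_pos: [485.1, -166.2, 33.9]
tcp_rot: [180.0, 0.0, 170.3]
force: [-0.4, -0.8, 1.0]
grip_width: 85.6
```

```bash
cat > s.py <<'E'
from st import *; st()
im,d=robot.get_image('scene')
m=robot.camera_model('scene'); a,nx,mid=getline(); tube(cloud(m,d),a,nx,mid)
E
python3 s.py
```

```text
t 9.05 X -43.17 Y 9.61 z 33.85 rot [1.7997e+02 2.0000e-02 1.7029e+02] F [-0.37 -0.84  0.96] w 85.6
tube px 804 Y [-80.06731402  98.88929809] topZ [35.52396061 38.50169097]
tube x@mid -34.5119275424804 y mid 9.410992032895152 tilt rad 0.0013621129427485584 zc 19.33030189880658 scatter 0.32278183090651863
```

>>> {"name": "servo_tool", "arguments": {"series": [{"fingers": 100,"tx": 0,"ty": 0,"tz": 6,"twist": 0},{"fingers": 100,"tx": 0,"ty": 0,"tz": 2.5,"twist": 0},{"fingers": 100,"tx": 0,"ty": 0,"tz": 1,"twist": 0},{"fingers": 100,"tx": 0,"ty": 0,"tz": 0.5,"twist": 0},{"fingers": 100,"tx": -2,"ty": 0,"tz": 0,"twist": 0},{"fingers": 100,"tx": -4,"ty": 0,"tz": 0,"twist": 0},{"fingers": 100,"tx": -5,"ty": 0,"tz": 0,"twist": 0},{"fingers": 100,"tx": -5,"ty": 0,"tz": 0,"twist": 0}]}}

```text
time_s: 9.9
tool_pos: [502.5, -169.3, 24.7]
tcp_rot: [180.0, 0.1, 170.3]
force: [-0.2, 0.6, 10.8]
grip_width: 85.7
```

>>> {"name": "servo_tool", "arguments": {"series": [{"fingers": 100,"tx": -5,"ty": 0,"tz": 0,"twist": 0},{"fingers": 100,"tx": -5,"ty": 0,"tz": 0,"twist": 0},{"fingers": 100,"tx": -5,"ty": 0,"tz": 0,"twist": 0},{"fingers": 100,"tx": -3,"ty": 0,"tz": 0,"twist": 0},{"fingers": 100,"tx": -1,"ty": 0,"tz": 0,"twist": 0},{"fingers": 100,"tx": 0,"ty": 0,"tz": 0,"twist": 0},{"fingers": 100,"tx": 0,"ty": 0,"tz": 0,"twist": 0}]}}

```text
time_s: 10.6
tool_pos: [521.1, -172.5, 24.7]
tcp_rot: [180.0, 0.2, 170.3]
force: [0.6, 0.9, 10.4]
grip_width: 85.5
```

>>> {"name": "servo_tool", "arguments": {"series": [{"fingers": 100,"tx": 0,"ty": 0,"tz": -1,"twist": 0},{"fingers": 100,"tx": 0,"ty": 0,"tz": -3,"twist": 0},{"fingers": 100,"tx": 0,"ty": 0,"tz": -6,"twist": 0},{"fingers": 100,"tx": 5,"ty": 0,"tz": 0,"twist": 0},{"fingers": 100,"tx": 12,"ty": 0,"tz": 0,"twist": 0},{"fingers": 100,"tx": 0,"ty": 0,"tz": 0,"twist": 0},{"fingers": 100,"tx": 0,"ty": 0,"tz": 0,"twist": 0}]}}

```text
time_s: 11.3
tool_pos: [502.8, -169.3, 33.8]
tcp_rot: [180.0, 0.0, 170.3]
force: [0.8, 0.4, -0.0]
grip_width: 85.3
```

```bash
python3 s.py
```

```text
t 11.3 X -25.19 Y 9.58 z 33.85 rot [1.7998e+02 1.0000e-02 1.7029e+02] F [ 0.83  0.37 -0.04] w 85.3
tube px 768 Y [-80.21160939  98.96944344] topZ [35.44907026 38.37398328]
tube x@mid -16.533712072481826 y mid 9.378917025408057 tilt rad 0.001682571431768681 zc 19.31367564736702 scatter 0.2775483195105076
```

>>> {"name": "servo_tool", "arguments": {"series": [{"fingers": 100,"tx": 0,"ty": 0,"tz": 6,"twist": 0},{"fingers": 100,"tx": 0,"ty": 0,"tz": 2.5,"twist": 0},{"fingers": 100,"tx": 0,"ty": 0,"tz": 1,"twist": 0},{"fingers": 100,"tx": 0,"ty": 0,"tz": 0.5,"twist": 0},{"fingers": 100,"tx": -2,"ty": 0,"tz": 0,"twist": 0},{"fingers": 100,"tx": -4,"ty": 0,"tz": 0,"twist": 0},{"fingers": 100,"tx": -5,"ty": 0,"tz": 0,"twist": 0},{"fingers": 100,"tx": -5,"ty": 0,"tz": 0,"twist": 0}]}}

```text
time_s: 12.15
tool_pos: [520.2, -172.3, 24.7]
tcp_rot: [180.0, 0.1, 170.3]
force: [-0.9, 1.4, 11.2]
grip_width: 85.5
```

>>> {"name": "servo_tool", "arguments": {"series": [{"fingers": 100,"tx": -5,"ty": 0,"tz": 0,"twist": 0},{"fingers": 100,"tx": -5,"ty": 0,"tz": 0,"twist": 0},{"fingers": 100,"tx": -3,"ty": 0,"tz": 0,"twist": 0},{"fingers": 100,"tx": -2,"ty": 0,"tz": 0,"twist": 0},{"fingers": 100,"tx": -1,"ty": 0,"tz": 0,"twist": 0},{"fingers": 100,"tx": 0,"ty": 0,"tz": 0,"twist": 0},{"fingers": 100,"tx": 0,"ty": 0,"tz": 0,"twist": 0}]}}

```text
time_s: 12.85
tool_pos: [535.9, -175.0, 24.8]
tcp_rot: [180.0, 0.2, 170.3]
force: [1.0, 0.7, 11.1]
grip_width: 85.4
```

>>> {"name": "servo_tool", "arguments": {"series": [{"fingers": 100,"tx": 0,"ty": 0,"tz": -1,"twist": 0},{"fingers": 100,"tx": 0,"ty": 0,"tz": -3,"twist": 0},{"fingers": 100,"tx": 0,"ty": 0,"tz": -20,"twist": 0},{"fingers": 100,"tx": 0,"ty": 0,"tz": -40,"twist": 0},{"fingers": 100,"tx": 0,"ty": 0,"tz": -30,"twist": 0},{"fingers": 100,"tx": 5,"ty": 30,"tz": -10,"twist": 0},{"fingers": 100,"tx": 10,"ty": 45,"tz": 0,"twist": 0},{"fingers": 100,"tx": 10,"ty": 45,"tz": 0,"twist": 0}]}}

```text
time_s: 13.65
tool_pos: [529.7, -51.5, 128.1]
tcp_rot: [180.0, 0.0, 170.2]
force: [1.0, 0.6, 0.5]
grip_width: 85.5
```

```bash
python3 s.py
```

```text
t 13.65 X -18.49 Y 130.21 z 128.1 rot [1.7999e+02 3.0000e-02 1.7018e+02] F [1.05 0.56 0.52] w 85.5
tube px 779 Y [-79.87303661  98.52241431] topZ [35.484171   38.28410366]
tube x@mid -0.06464887524697605 y mid 9.324688848235496 tilt rad 0.0023070667474960286 zc 19.26126167372682 scatter 0.3167781163666066
```

Now I move the arm clear for the top camera (the arm is long, so well to the left).

>>> {"name": "servo_tool", "arguments": {"series": [{"fingers": 100,"tx": 10,"ty": 46,"tz": -10,"twist": 0},{"fingers": 100,"tx": 10,"ty": 46,"tz": -10,"twist": 0},{"fingers": 100,"tx": 10,"ty": 46,"tz": 0,"twist": 0},{"fingers": 100,"tx": 10,"ty": 46,"tz": 0,"twist": 0},{"fingers": 100,"tx": 10,"ty": 46,"tz": 0,"twist": 0},{"fingers": 100,"tx": 10,"ty": 46,"tz": 0,"twist": 0},{"fingers": 100,"tx": 0,"ty": 0,"tz": 0,"twist": 0}]}}

```text
time_s: 14.4
tool_pos: [515.2, 237.5, 147.0]
tcp_rot: [179.9, -0.1, 170.8]
force: [-0.5, -0.5, 0.1]
grip_width: 85.5
```

```bash
python3 - <<'E'
from st import *; st()
im,d=robot.get_image("top");m=robot.camera_model("top"); a,nx,mid=getline()
cv2.imwrite('pics/t5.png',cv2.resize(im[120:320,120:380],None,fx=3,fy=3))
tube(cloud(m,d),a,nx,mid)
E
python3 s.py
```

```text
t 14.4 X -81.47 Y 412.65 z 147.03 rot [ 1.7992e+02 -9.0000e-02  1.7085e+02] F [-0.49 -0.45  0.12] w 85.5
tube px 1752 Y [-79.29315576  98.76638628] topZ [36.24229375 39.20168954]
tube x@mid 0.1562181344338929 y mid 9.736615262513176 tilt rad -0.0012276368157234656 zc 19.62172783646179 scatter 0.2216063189238206
t 14.45 X -79.89 Y 408.69 z 147.06 rot [-1.7998e+02 -6.0000e-02  1.7063e+02] F [-1.2  -0.97 -0.67] w 85.5
tube px 778 Y [-79.87278307  98.96963423] topZ [35.70592026 38.42539743]
tube x@mid -0.04642732627680353 y mid 9.54842557938857 tilt rad 0.0012675231200616568 zc 19.353652559524658 scatter 0.4105887175162551
```

View pics/t5.png

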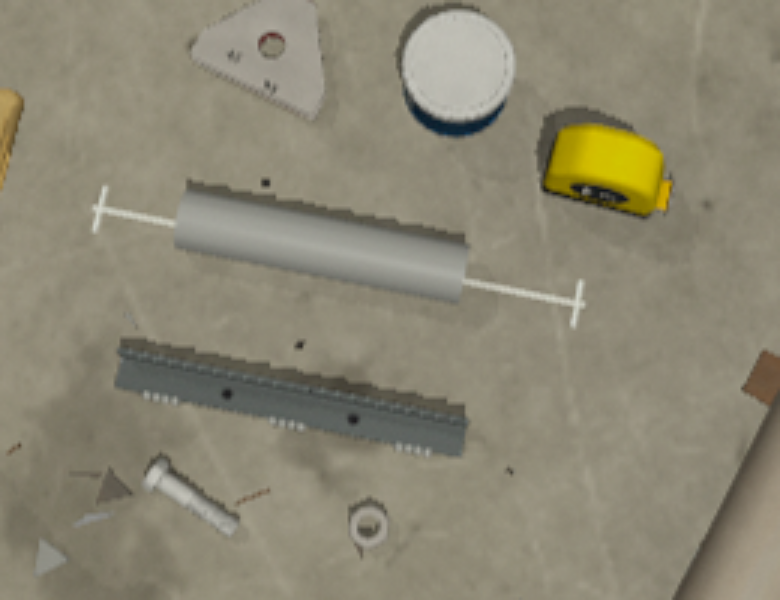

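The tube lies centred on the line, which shows beyond both ends: (100–175, ~215) and (465–582, ~293). The bystanders have not moved and the arm is clear, so I'm handing in.

```bash
python3 -c "
from station import robot
print(robot.finish_job())"
```

```text
the job is handed in; nothing more can be done
None
```

I rolled the tube onto the white line with four light strokes across its top and handed the job in at about 14.5 s of robot time. I used both open fingertips spread along the tube, pressing with about 10–12 N by the readings at the end of each move.

- **Position:** the last checks put the tube's middle 0.16 mm (top camera) and −0.05 mm (scene camera) from the line. It sits about 9.7 mm along from the line's middle.
- **Alignment:** the tilt to the line is about 0.001 rad in both views, with opposite signs, so within measurement noise.
- **Rolling:** the tube moved half the fingertip travel on every stroke, so it rolled rather than slid. Its total travel of about 66.6 mm comes to roughly 3.5 rad.
- **Line and bystanders:** the line shows beyond both ends. By eye in the top picture the bystanders had not moved; I did not measure them.
- **Stillness and clearance:** two checks about 1 s apart showed the tube in the same place. The arm ended well clear of everything.

No check failed or disagreed. `finish_job` gave no verdict.

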